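# Clear the stirring paddle and lid the glaze crock

## Task

Put the glaze crock away closed: first lift the stirring paddle off its mouth and lay it flat in the tool tray, let go, then take the lid from the sloping stand and set it gently into the crock's mouth, so it sits level and fully home on the ledge inside. Before you let go, bear down on it lightly for a moment, with about a kilogram's weight (10 N), to feel that it is seated. Stoneware chips: never drop the lid even a few millimetres or press it hard, do not shove the crock along the table, and leave the other pottery, tub and jar where they are.

Things in the scene. Friction and masses are not known exactly. Their poses are not given: they have to be found in the camera images.
- crock: Open round stoneware glaze crock, not fastened down. 126 mm outer diameter at the top, 95 mm high, wall 8 mm, mouth 110 mm across inside, empty. A ring pushed into the mouth (84 mm inner diameter) makes the ledge the lid sits on; it is level, its top 3 to 14 mm below the rim, a different and unmeasured depth each time. Origin: centre of its underside, z up.
- crock_rim (a point): Centre of the crock's mouth, in the plane of the top of the rim (95 mm above the crock's underside).
- paddle: Wooden stirring paddle, 200 mm long, lying flat across the mouth of the crock (its underside on the rim). Length along its x: the shaft, x from -100 to 30 mm, is 22 mm wide (y) and 16 mm thick; the blade, x from 30 to 100 mm, is 44 mm wide and 10 mm thick. Origin on its flat underside (z = 0), 5 mm from the balance point (x = 5 mm); z up out of the table.
- tray: Shallow open aluminium tool tray fixed to the table, empty, outside 260 mm (its x) by 130 mm (its y), 25 mm high, walls and floor 5 mm thick. Origin: centre of its underside, z up.
- stand: Wooden stand fixed to the table that holds the lid: a board 140 mm by 130 mm sloping at 34 degrees, its low edge towards the robot (stand's -x). Two 10 mm dowels, 70 mm apart and 30 mm long, near the low edge and square to the board, carry the lid's edge. Origin: on the table under the centre of the board, z up; board centre 62 mm up.
- lid: Loose round stoneware drop-in lid, about 0.35 kg: a disc 106 mm diameter, 12 mm thick (z 0 to 12 mm), lower edge bevelled 4 mm, with a knob on top. It lies knob outwards on the sloping board, its axis (z, towards the knob) leaning 34 degrees towards the robot. Origin: centre of the flat underside. Seated it lies level on the ledge inside the crock's mouth, 2 mm gap all round.
- lid_knob (a point): Centre of the top of the lid's cylindrical knob, 28 mm diameter, 36 mm tall; 48 mm along the lid's axis from its origin.
- bowl: Small white bowl, 100 mm wide, 42 mm high, bystander; origin at centre of its foot.
- mug: Unglazed mug, 76 mm wide, 85 mm high, bystander; origin at centre of its underside.
- tub: Clear glaze tub with white cap, 84 mm wide, 75 mm high, bystander; origin at centre of its underside.
- jar: Glass jar with grey cap, 70 mm wide, 110 mm high, bystander; origin at centre of its underside.
- vase: Small white vase, 80 mm wide, 95 mm high, bystander; origin at centre of its underside.
Mind the look-alikes: they are no part of the job. Of the things that look like the paddle, the middle-sized one is meant.

How it is judged (in metres and radians):
On the way, in this order (a step that is already met when the one before it is completed fails the run):
1. the paddle lies flat in the tray, released, while the lid is not yet on the crock (z of paddle in the frame of tray between 0.002 and 0.009 m and x of paddle in the frame of tray between -0.05 and 0.05 m and y of paddle in the frame of tray between -0.055 and 0.055 m and angle between paddle's own z axis and vertical below 0.06 rad and contact force between the fingers and paddle below 0.3 N and linear speed of paddle below 0.02 m/s and distance between lid and crock_rim above 0.03 m), for 0.2 s.
2. the lid, still gripped, is seated level on the crock and pressed down on it with 6 to 30 N (horizontal distance between lid and crock_rim below 0.005 m and z of lid in the frame of crock_rim between -0.018 and -0.0015 m and angle between each of lid, crock's own z axis and vertical below 0.035 rad and contact force between lid and crock between 1 and 30 N and linear speed of each of lid, crock below 0.02 m/s and contact force between lid and crock above 6 N and contact force between the fingers and lid above 2 N), for 0.2 s.
At the end, for the whole second after the job is handed in: Paddle flat on the tray's floor (0.06 rad), origin within 50 mm along and 55 mm across of the tray's centre. Lid resting in the crock's mouth (over 1 N), origin within 5 mm of the mouth's axis and 1.5 to 18 mm below the rim plane; lid and crock upright within 0.035 rad, all at rest (z of paddle in the frame of tray between 0.002 and 0.009 m and x of paddle in the frame of tray between -0.05 and 0.05 m and y of paddle in the frame of tray between -0.055 and 0.055 m and angle between paddle's own z axis and vertical below 0.06 rad and contact force between the fingers and paddle below 0.3 N and linear speed of each of paddle, lid, crock below 0.02 m/s and horizontal distance between lid and crock_rim below 0.005 m and z of lid in the frame of crock_rim between -0.018 and -0.0015 m and angle between each of lid, crock's own z axis and vertical below 0.035 rad and contact force between lid and crock above 1 N); the robot touches nothing.
It fails at once if the lid meets the crock with more than 50 N (pressed hard) (contact force between lid and crock above 50 N).
It fails at once if the lid is dropped: let go of, it falls faster than 0.22 m/s (a fall of about 2.5 mm) (contact force between the fingers and lid below 0.1 N and linear speed of lid above 0.22 m/s).
It fails at once if the crock is moved more than 30 mm (distance of crock from where it was at the start of the episode above 0.03 m).
It fails at once if a bystander is moved more than 30 mm (distance of any of bowl, mug, tub, jar, vase from where it was at the start of the episode above 0.03 m).
It also fails if it takes over 72 s, if anything falls off the work surface, if the arm or the gripper's body presses on something with over 40 N, if the wrist force passes 120 N, or if a joint passes its speed limit or range.

## Robot

A 7-joint arm with a two-finger parallel gripper is mounted at the origin on the work surface. World frame = base frame: x ahead of the robot, y to its left, z up, the work surface at z = 0. Lengths are in mm, angles in rad, forces in N, time in s.
With the tool pointing down it reaches from about 400 to 875 mm from the base axis. Payload 4.4 kg.
Tool frame: the origin (TCP) lies between the finger pads; the fingertips stand 17 mm ahead of it and the grasp point (between the pads) lies 2 mm behind it; z points along the fingers, y is the line along which they close (so a half turn about z gives the same grasp; the last joint's range is limited). The gripper opens to 85 mm and grips with 20 to 120 N. Pads are 22 mm wide; open, the fingers measure 114 mm over their backs; the gripper's body (76 mm by 85 mm) begins 54 mm behind the grasp point. The pads swing forward as they close: fully open they stand 13 mm farther back than shut.
Start: joints at [1.274, 0.628, 0.038, 1.517, -0.027, 0.996, -0.02], TCP at [148.718, -632.772, 248.313] pointing down, gripper open.
Joint ranges: [-3.06, 3.06], [-0.37, 2.12], [-1.25, 1.32], [0.18, 2.47], [-1.1, 4.24], [0.23, 1.98], [-2.94, 2.94]. Speed limits (rad/s): [2.57, 2.57, 3.14, 3.14, 3.14, 3.14, 3.14].

## Interface

Orientations are given as [roll, pitch, yaw] about the fixed x, y, z axes, in that order (R = Rz(yaw) Ry(pitch) Rx(roll)).
In Python, from cell import sensors, get_image, ctrl gives the robot as it stands.
- The arm moves only by the tool send_rows, never from a script. Its argument "series" is a list of rows, each a list of 3 entries, a list of its own where there are three numbers: the finger opening in mm, from 0 to 85.4, then the shift along the world's x, y, z in units of 60 mm (1.0 is 60 mm), then the turn, a rotation vector about the world's x, y, z in units of 5 degrees (1.0 is 5 degrees). A call has 1 to 8 rows; each row shifts and turns the commanded pose from where the row before left it; what a row does not reach is not made up. A row lasts 1/8 s, in which the tool goes at most 62.5 mm and 10.7 degrees, less where a joint would pass 70% of its speed; a pose out of reach is approached as far as the arm can. A call is refused whole if a number of a shift passes 1 or a number of a turn 1, either way. A call with a gripper value outside its range is refused whole. The fingers move at their own pace and stop on an object; the grip force is fixed at half the most. Time passes only in rows, so rows that do not move let the fingers close. It gives the time, the measured TCP pose, the force, the opening and the grip force at its end, in the units of the state.
- sensors.read_state(): the state, without advancing time (a new reading comes with each control period).
- get_image(name): name is "side" or "top"; returns a dict with "img" (420x560x3 uint8, red, green, blue), "depth" (420x560 float32, mm along the optical axis (not along the pixel's ray), 0 where there is no reading), "vfov" (degrees; the focal length in pixels is half the picture's height over the tangent of half this angle, whatever the lens; pixels are square), "cx", "cy" (the principal point, pixels), "k1" (the pictures are not rectified: a ray, as slopes to the right and down, at radius r is drawn at 1 + k1 r^2 times it, then the intrinsics apply), "world_to_cam" (4x4, takes a point from world to camera coordinates). Camera axes: x right, y down, z forward; pixel columns grow to the right and rows downward; lengths in mm; the calibration is good to about 2 mm. A picture is of the moment at which its call begins.
- ctrl.finish_job(): hands the job in; it is judged then, once.
The state is a dict: "clock": time; "qpos": joint angles; "qd": joint speeds; "tau": joint torques, N m; "eef_pos": TCP position; "tool_rot": TCP orientation; "force": force on the tool from outside, world axes, zero at the start; "torque": the same for the moment, N m; "width": finger opening in mm; "gripper_force": force on a finger pad.
Only numpy, scipy, OpenCV 4.12 (cv2) and the standard library are available. Lean on these libraries where they do the work, as an engineer would, in place of code of your own. Each camera call takes 0.05 s, during which the arm holds its last target. There are 200 camera calls.

## Working session

There is one attempt and no reset: what is moved stays moved. The work goes in short steps, Python scripts to look and compute and a tool call to move; the robot and the scene stay as the last step left them, time stands still between calls to the robot, and variables do not carry over. Pictures are saved under pics/ and viewed, at most 10 in all, crops included, and the job is handed in when it is done.

Besides the shell and the picture viewer there is one more tool, called after "Call:" by a JSON object that holds its "method" and its "body", one argument or row to a line. send_rows: Moves the arm, as the interface text tells. Its arguments: {"type":"object","properties":{"series":{"type":"array"}},"required":["series"]}

```bash
mkdir -p pics; ls; cat > h.py <<'E'
import numpy as np, cv2, pickle
from cell import sensors, get_image, ctrl
def grab(n):
    d=get_image(n); pickle.dump(d,open(f'{n}.pkl','wb')); return d
def load(n): return pickle.load(open(f'{n}.pkl','rb'))
def K(d):
    h=d['img'].shape[0]; f=h/2/np.tan(np.radians(d['vfov'])/2)
    return np.array([[f,0,d['cx']],[0,f,d['cy']],[0,0,1.]])
def slopes(d,uv):
    k=K(d); p=(np.atleast_2d(uv).astype(float)-k[:2,2])/k[0,0]; s=p.copy()
    for _ in range(20): s=p/(1+d['k1']*(s**2).sum(1,keepdims=True))
    return s
def cloud(d,uv):
    uv=np.atleast_2d(uv).astype(int); s=slopes(d,uv); z=d['depth'][uv[:,1],uv[:,0]].astype(float)
    c=np.c_[s*z[:,None],z]; M=d['world_to_cam']; return (c-M[:3,3])@M[:3,:3]
def onplane(d,uv,z):
    M=d['world_to_cam']; R=M[:3,:3]; o=-R.T@M[:3,3]; s=slopes(d,uv)
    r=np.c_[s,np.ones(len(s))]@R; return o+r*((z-o[2])/r[:,2])[:,None]
def allcloud(d):
    H,W=d['depth'].shape; u,v=np.meshgrid(range(W),range(H)); uv=np.c_[u.ravel(),v.ravel()]
    P=cloud(d,uv).reshape(H,W,3); P[d['depth']==0]=np.nan; return P
def save(img,n): cv2.imwrite(f'pics/{n}.png',img[...,::-1])
E
python3 - <<'E'
from h import *
for n in('top','side'):
    d=grab(n); save(d['img'],n+'0'); M=d['world_to_cam']; print(n,(-M[:3,:3].T@M[:3,3]).round(),M[:3,:3].round(2).tolist(),d['vfov'],d['k1'],(d['depth']==0).mean())
print(sensors.read_state())
E
```

```text
pics
top [ 404. -130. 1283.] [[-0.03, -1.0, -0.01], [-0.99, 0.03, -0.12], [0.12, 0.01, -0.99]] 57.46796457767974 -0.06662446489725644 0.0038860544217687075
side [ 402.  803. 1206.] [[-0.98, -0.18, 0.01], [-0.14, 0.75, -0.65], [0.11, -0.64, -0.76]] 44.28544075772366 -0.16864771327396627 0.004056122448979592
{'clock': 0.1, 'qpos': array([ 1.27421283,  0.62928542,  0.03842677,  1.51829388, -0.02698556,
        0.99630908, -0.01999231]), 'qd': array([-0.00217592, -0.0028977 ,  0.00204449, -0.00060946, -0.00016097,
       -0.00035538,  0.00098439]), 'tau': array([ 3.67329092e-03, -5.64528036e+01,  1.23122480e+00, -1.93971616e+01,
        1.14266609e-02,  5.45034738e-03, -3.66548102e-05]), 'eef_pos': array([ 148.5904155 , -632.22188742,  247.45182732]), 'tool_rot': array([-3.13981456e+00,  2.19748704e-05,  2.30813021e-01]), 'force': array([-0.10619849,  0.3379608 , -0.47388741]), 'torque': array([ 0.01357855,  0.01723592, -0.01958366]), 'gripper_force': 0.0, 'width': 85.3945282504508}
```

View pics/top0.png

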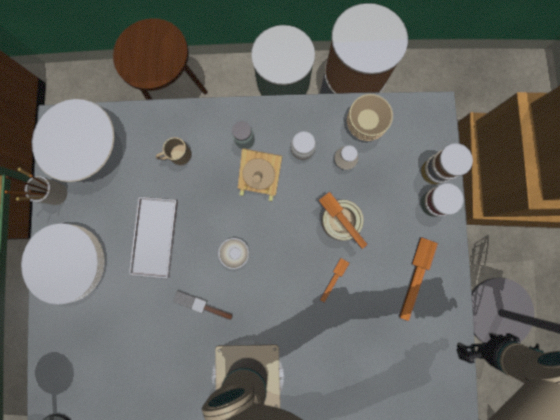

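View pics/side0.png

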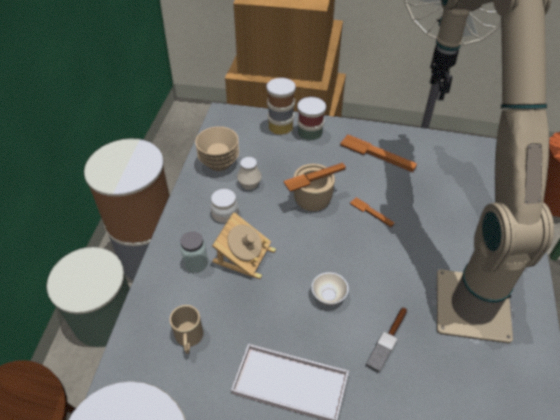

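Top view: paddle look-alikes are the orange ones at (344,220) lying on the crock (middle-sized), (335,280) small, and (419,279) large, plus a scraper at (205,305). The chosen one is (344,220). The crock is under it at (343,220). The pot at (370,118) is a look-alike. The lid is on the stand at (258,173), the tray at (154,237), the vase at (346,157), the tub at (303,145) and the bowl at (234,253). The side view agrees: paddle (315,176), lid (247,242), tray (290,382).

```bash
python3 - <<'E'
from h import *
d=load('top'); s=load('side')
def orange(d):
    h=cv2.cvtColor(d['img'],cv2.COLOR_RGB2HSV); return cv2.inRange(h,(4,170,90),(14,255,255))
for n,dd in(('top',d),('side',s)):
    m=orange(dd); P=allcloud(dd); nn,l,st,c=cv2.connectedComponentsWithStats(m)
    for i in range(1,nn):
        if st[i,4]<60: continue
        pts=P[l==i]; pts=pts[~np.isnan(pts[:,0])]
        zz=np.median(pts[:,2]); g=pts[abs(pts[:,2]-zz)<15]
        if zz<-50: continue
        r=cv2.minAreaRect(g[:,:2].astype(np.float32)); cc=g[:,:2].mean(0); w,v=np.linalg.eigh(np.cov((g[:,:2]-cc).T)); 
        print(n,c[i].round(),st[i,4],'z',zz.round(1),np.percentile(g[:,2],[5,95]).round(),'rect',np.round(r[0]),np.round(r[1]),'axis',v[:,1].round(3),'mean',cc.round(1))
# heights around
P=allcloud(d)
def circ(name,c,rad,z0,z1,PP=P):
    x,y=c; q=PP.reshape(-1,3); k=(np.hypot(q[:,0]-x,q[:,1]-y)<rad)&(q[:,2]>z0)&(q[:,2]<z1)
    g=q[k]; print(name,len(g)); 
    if len(g)<5: return
    e=cv2.minEnclosingCircle(g[:,:2].astype(np.float32)); print('  encl',np.round(e[0],1),round(e[1],1),'z pct',np.percentile(g[:,2],[2,25,50,75,98]).round(1))
for nm,px in dict(crock=(342,220),stand=(258,173),tray=(154,237),bowl=(234,253),vase=(346,157),tub=(303,145),jar=(242,132),mug=(175,151),pot=(370,118)).items():
    print(nm,P[px[1],px[0]].round(1))
cp=P[220,325][:2]; 
circ('bowl',P[253,234][:2],70,25,60)
circ('vase',P[157,346][:2],60,60,130); circ('tub',P[145,303][:2],60,55,100); circ('jar',P[132,242][:2],60,90,130)
save(cv2.resize(d['img'][180:260,295:395],(800,640))[:600],'crop1')
E
```

```text
top [330. 203.] 101 z 105.8 [102. 110.] rect [ 546. -278.] [55. 31.] axis [-0.84  -0.543] mean [ 548.9 -277.2]
top [422. 262.] 464 z 15.1 [10. 25.] rect [ 338. -574.] [ 53. 186.] axis [-0.922  0.388] mean [ 356.1 -582.4]
crock [ 493.3 -309.5  114. ]
stand [650.5 -54.4  97.3]
tray [461.5 306.9   4.1]
bowl [401.7  36.9   2.8]
vase [ 694.5 -334.6   95.8]
tub [ 742.8 -200.7   76.9]
jar [782.8  -6.7 107.1]
mug [755.8 236.9   5.8]
pot [ 832.9 -426.9   62.9]
bowl 277
  encl [402.1  33.2] 49.6 z pct [25.7 32.  38.  42.  46.6]
vase 271
  encl [ 706.7 -343.9] 30.4 z pct [61.3 77.2 94.3 96.1 99.4]
tub 394
  encl [ 753.1 -199.9] 37.4 z pct [59.8 72.8 74.7 76.3 80.2]
jar 329
  encl [770.8  -7.2] 47.9 z pct [ 93.5 107.2 109.3 111.  114.5]
```

View pics/crop1.png

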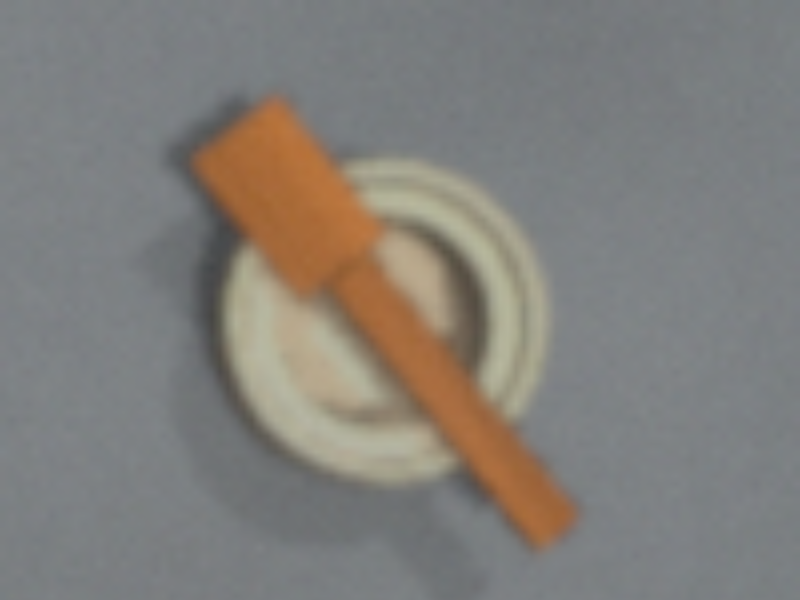

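The crop shows the middle-sized paddle, blade end at crop (238,127), shaft end at (561,533), across the crock whose rim is centred at crop (387,322). Next I'll measure the paddle, crock, tray and lid precisely.

```bash
python3 - <<'E'
from h import *
d=load('top'); s=load('side')
for n,dd,win in(('top',d,(295,180,395,260)),('side',s,(270,150,360,215))):
    h=cv2.cvtColor(dd['img'],cv2.COLOR_RGB2HSV).astype(int); m=((h[...,0]>=3)&(h[...,0]<=15)&(h[...,1]>140)).astype(np.uint8)
    u0,v0,u1,v1=win; w=np.zeros_like(m); w[v0:v1,u0:u1]=m[v0:v1,u0:u1]
    cs,_=cv2.findContours(w,cv2.RETR_EXTERNAL,cv2.CHAIN_APPROX_NONE); c=max(cs,key=cv2.contourArea)[:,0]
    q=np.zeros_like(m);cv2.drawContours(q,[c[:,None]],-1,1,-1)
    v,u=np.nonzero(q); P=cloud(dd,np.c_[u,v]); z=P[:,2]
    O=onplane(dd,np.c_[u,v],108)[:,:2]
    mu=O.mean(0); e,V=np.linalg.eigh(np.cov((O-mu).T)); a=V[:,1]; 
    if a[0]<0:a=-a
    b=np.array([-a[1],a[0]]); t=(O-mu)@a; y=(O-mu)@b
    print(n,len(u),'mean',mu.round(1),'axis',a.round(3),'t',np.percentile(t,[0,1,99,100]).round(1))
    for lo in range(-110,110,15):
        k=(t>=lo)&(t<lo+15)
        if k.sum()>3: print(lo,k.sum(),'y',np.percentile(y[k],[2,50,98]).round(1),'z',np.median(z[k]).round(1))
# crock rim: points with z 88..100 not orange
for n,dd in(('top',d),('side',s)):
    P=allcloud(dd).reshape(-1,3); h=cv2.cvtColor(dd['img'],cv2.COLOR_RGB2HSV).reshape(-1,3).astype(int)
    k=(np.hypot(P[:,0]-507,P[:,1]+320)<85)&(P[:,2]>86)&(P[:,2]<102)&(h[:,1]<120)
    g=P[k]; print(n,'rim',k.sum(),cv2.minEnclosingCircle(g[:,:2].astype(np.float32)), g.mean(0).round(1))
    k=(abs(P[:,0]-461)<110)&(abs(P[:,1]-307)<190)&(P[:,2]>10)&(P[:,2]<34); g=P[k]
    print(n,'tray',k.sum(),cv2.minAreaRect(g[:,:2].astype(np.float32)),np.percentile(g[:,2],[50,95]))
    # lid area plane fit
    k=(np.hypot(P[:,0]-650,P[:,1]+54)<75)&(P[:,2]>15)
    g=P[k]; A=np.c_[g[:,:2],np.ones(len(g))]; idx=np.ones(len(g),bool)
    for tol in(25,10,6,5):
        c=np.linalg.lstsq(A[idx],g[idx,2],rcond=None)[0]; r=g[:,2]-A@c; idx=abs(r)<tol
    print(n,'board/lid plane',c.round(3),np.degrees(np.arctan(np.hypot(*c[:2]))),idx.sum())
E
```

```text
top 514 mean [ 506.6 -304.4] axis [0.802 0.597] t [-115.9 -113.1   77.2   78.6]
-110 29 y [-7.8  0.3  8.7] z 111.3
-95 28 y [-7.7  0.3  8.2] z 112.0
-80 28 y [-8.2  0.4  8.4] z 111.6
-65 26 y [-7.6 -0.1  7.1] z 112.7
-50 28 y [-8.9 -0.2  8. ] z 111.9
-35 28 y [-8.  -0.3  7.9] z 111.2
-20 28 y [-8.6 -0.4  7.8] z 111.6
-5 29 y [-8.7 -0.2  8. ] z 111.9
10 55 y [-18.3  -0.8  17.1] z 105.7
25 61 y [-18.2   0.6  19. ] z 105.9
40 64 y [-19.4   0.3  19.7] z 105.7
55 63 y [-18.5   0.4  19.2] z 105.3
70 35 y [-18.9  -0.7  17.6] z 105.6
side 470 mean [ 507.2 -300.2] axis [0.787 0.616] t [-113.2 -110.2   78.9   80.4]
-110 22 y [-8.5  2.  11.2] z 109.8
-95 23 y [-8.4  0.8 10.6] z 110.6
-80 25 y [-10.2   0.4  10.5] z 111.3
-65 29 y [-12.8   1.   12.8] z 111.2
-50 31 y [-13.5  -0.9  12.1] z 111.0
-35 30 y [-14.   -1.   11.6] z 110.5
-20 34 y [-16.3  -1.7  12.2] z 111.3
-5 33 y [-15.   -1.6  11.6] z 110.5
10 47 y [-18.9   0.3  20. ] z 105.9
25 51 y [-19.6  -0.2  20.8] z 105.6
40 50 y [-19.    0.8  19.9] z 105.6
55 54 y [-20.3   1.3  21.6] z 105.5
70 35 y [-18.8   0.4  19.2] z 106.4
top rim 487 ((505.6154479980469, -309.10546875), 72.069091796875) [ 493.5 -317.8   92.1]
top tray 540 ((460.8775329589844, 362.0291748046875), (267.229248046875, 219.0583953857422), 89.83272552490234) [21.97207226 29.60132176]
top board/lid plane [ 5.04000e-01 -1.04000e-01 -2.66303e+02] 27.247430558343147 645
side rim 438 ((493.1571960449219, -314.4113464355469), 70.08390808105469) [ 495.6 -311.3   92.2]
side tray 901 ((461.0238342285156, 308.5859375), (134.1689910888672, 233.90765380859375), 83.81094360351562) [20.75211425 27.93475671]
side board/lid plane [ 5.33000e-01 -1.71000e-01 -2.89206e+02] 29.226139770213962 665
```

```bash
python3 - <<'E'
from h import *
for n,px in(('top',(154,237)),('side',(290,382))):
    d=load(n); P=allcloud(d); g=d['img'].astype(int).min(2); print(n,'floor val',g[px[1],px[0]],P[px[1],px[0]].round(1))
    h=cv2.cvtColor(d['img'],cv2.COLOR_RGB2HSV)
    m=(g>g[px[1],px[0]]-30).astype(np.uint8); _,l,st,c=cv2.connectedComponentsWithStats(m); i=l[px[1],px[0]]
    v,u=np.nonzero(l==i); Q=onplane(d,np.c_[u,v],5)
    print(st[i],cv2.minAreaRect(Q[:,:2].astype(np.float32)))
E
```

```text
top floor val 180 [461.5 306.9   4.1]
[ 133  197   43   81 2573] ((463.1153869628906, 307.0750427246094), (117.97251892089844, 261.15814208984375), 83.56779479980469)
side floor val 210 [464.3 303.8   4.1]
[ 235  350  110   68 4418] ((461.94622802734375, 306.660400390625), (115.4845199584961, 250.457763671875), 83.89008331298828)
```

Call:
{"method": "send_rows", "body": {
  "series": [
    [46,[0.9,0.8,0],[0,0,0.8]],
    [46,[0.9,0.8,0],[0,0,0.8]],
    [46,[0.9,0.8,0],[0,0,0.8]],
    [46,[0.9,0.8,0],[0,0,0.8]],
    [46,[0.9,0.8,0],[0,0,0.75]],
    [46,[0.8,0.8,0],[0,0,0.75]],
    [46,[0.48,0.53,-0.5],[0,0,0]],
    [46,[0,0,0],[0,0,0]]
  ]
}}

```text
clock: 1.1
eef_pos: [457.1, -343.9, 216.0]
tool_rot: [-3.136, -0.001, 0.649]
force: [-0.3, -1.2, 1.0]
width: 45.9
gripper_force: 0.0
```

Call:
{"method": "send_rows", "body": {
  "series": [
    [46,[0.33,0.26,0],[0,0,0]],
    [46,[0.32,0.26,0],[0,0,-0.1]],
    [46,[0,0,0],[0,0,0]],
    [46,[0,0,0],[0,0,0]]
  ]
}}

```text
clock: 1.6
eef_pos: [492.9, -319.4, 218.2]
tool_rot: [-3.141, 0.002, 0.631]
force: [-0.9, -1.4, 0.4]
width: 45.9
gripper_force: 0.0
```

Call:
{"method": "send_rows", "body": {
  "series": [
    [46,[0.05,0.12,-0.6],[0,0,0]],
    [46,[0,0,-0.6],[0,0,0]],
    [46,[0,0,-0.3],[0,0,0]],
    [46,[0,0,0],[0,0,0]],
    [46,[0,0,0],[0,0,0]]
  ]
}}

```text
clock: 2.22
eef_pos: [497.1, -312.0, 129.2]
tool_rot: [3.14, -0.0, 0.631]
force: [0.1, 1.1, 0.8]
width: 46.4
gripper_force: 0.0
```

Call:
{"method": "send_rows", "body": {
  "series": [
    [46,[0,0,-0.2],[0,0,0]],
    [46,[0,0,-0.2],[0,0,0]],
    [46,[0,0,0],[0,0,0]],
    [15,[0,0,0],[0,0,0]],
    [10,[0,0,0],[0,0,0]],
    [10,[0,0,0],[0,0,0]],
    [10,[0,0,0],[0,0,0]],
    [10,[0,0,0],[0,0,0]]
  ]
}}

```text
clock: 3.22
eef_pos: [497.5, -310.8, 104.6]
tool_rot: [3.141, -0.0, 0.632]
force: [-0.2, 0.2, 2.7]
width: 20.5
gripper_force: 59.0
```

Call:
{"method": "send_rows", "body": {
  "series": [
    [10,[0,0,0.15],[0,0,0]],
    [10,[0,0,0.35],[0,0,0]],
    [10,[0,0,0.5],[0,0,0]],
    [10,[0,0,0.5],[0,0,0]],
    [10,[0,0.37,0],[0,0,1]],
    [10,[0,0.37,0],[0,0,1]],
    [10,[0,0.37,0],[0,0,1]],
    [10,[0,0.37,0],[0,0,1]]
  ]
}}

```text
clock: 4.22
eef_pos: [496.8, -219.6, 193.5]
tool_rot: [-3.14, -0.0, 0.988]
force: [-0.8, 0.1, -1.6]
width: 20.3
gripper_force: 58.8
```

Call:
{"method": "send_rows", "body": {
  "series": [
    [10,[-0.03,0.37,0],[0,0,1]],
    [10,[-0.03,0.37,0],[0,0,1]],
    [10,[-0.03,0.37,0],[0,0,1]],
    [10,[-0.03,0.37,0],[0,0,1]],
    [10,[-0.03,0.37,0],[0,0,1]],
    [10,[-0.03,0.37,0],[0,0,1]],
    [10,[-0.03,0.37,0],[0,0,1]],
    [10,[-0.03,0.37,0],[0,0,1]]
  ]
}}

```text
clock: 5.22
eef_pos: [482.8, -42.9, 194.3]
tool_rot: [3.141, -0.0, 1.685]
force: [0.4, 0.9, -1.3]
width: 20.8
gripper_force: 58.8
```

Call:
{"method": "send_rows", "body": {
  "series": [
    [10,[-0.03,0.37,0],[0,0,1]],
    [10,[-0.03,0.37,0],[0,0,1]],
    [10,[-0.03,0.37,0],[0,0,1]],
    [10,[-0.03,0.37,0],[0,0,1]],
    [10,[-0.03,0.37,0],[0,0,1]],
    [10,[-0.03,0.37,0],[0,0,1]],
    [10,[-0.03,0.37,0],[0,0,1]],
    [10,[-0.03,0.37,0],[0,0,1]]
  ]
}}

```text
clock: 6.22
eef_pos: [468.4, 134.7, 194.3]
tool_rot: [3.142, 0.0, 2.383]
force: [0.8, 0.5, -0.4]
width: 21.1
gripper_force: 58.8
```

Call:
{"method": "send_rows", "body": {
  "series": [
    [10,[-0.03,0.37,0],[0,0,1]],
    [10,[-0.03,0.37,0],[0,0,1]],
    [10,[-0.03,0.37,0],[0,0,1]],
    [10,[-0.03,0.37,0],[0,0,1]],
    [10,[0,0.37,0],[0,0,1]],
    [10,[0,0.37,0],[0,0,1]],
    [10,[0,0.37,0],[0,0,1]],
    [10,[0,0.37,0],[0,0,1]]
  ]
}}

```text
clock: 7.22
eef_pos: [461.3, 312.2, 194.2]
tool_rot: [3.142, 0.0, 3.081]
force: [0.3, 0.5, -1.9]
width: 21.1
gripper_force: 58.8
```

Call:
{"method": "send_rows", "body": {
  "series": [
    [10,[0,0,0],[0,0,0]],
    [10,[0,0,0],[0,0,0]],
    [10,[0,0,0],[0,0,0]]
  ]
}}

```text
clock: 7.6
eef_pos: [461.5, 309.6, 194.2]
tool_rot: [-3.14, 0.0, 3.074]
force: [0.1, -0.2, -0.5]
width: 21.0
gripper_force: 58.8
```

Call:
{"method": "send_rows", "body": {
  "series": [
    [10,[-0.1,-0.03,-0.5],[0,0,-0.45]],
    [10,[0,0,-0.6],[0,0,0]],
    [10,[0,0,-0.6],[0,0,0]],
    [10,[0,0,-0.6],[0,0,0]],
    [10,[0,0,-0.3],[0,0,0]],
    [10,[0,0,-0.1],[0,0,0]],
    [10,[0,0,0],[0,0,0]],
    [10,[0,0,0],[0,0,0]]
  ]
}}

```text
clock: 8.6
eef_pos: [456.0, 309.6, 33.4]
tool_rot: [3.14, 0.001, 3.036]
force: [-0.4, 0.4, -1.5]
width: 20.9
gripper_force: 58.9
```

Call:
{"method": "send_rows", "body": {
  "series": [
    [10,[0,0,-0.1],[0,0,0]],
    [10,[0,0,-0.05],[0,0,0]],
    [10,[0,0,0],[0,0,0]],
    [10,[0,0,0],[0,0,0]]
  ]
}}

```text
clock: 9.1
eef_pos: [455.2, 309.1, 23.3]
tool_rot: [3.142, -0.0, 3.036]
force: [0.3, -0.6, -1.1]
width: 21.1
gripper_force: 58.9
```

Call:
{"method": "send_rows", "body": {
  "series": [
    [10,[0,0,-0.03],[0,0,0]],
    [10,[0,0,0],[0,0,0]]
  ]
}}

```text
clock: 9.35
eef_pos: [455.4, 309.2, 22.3]
tool_rot: [3.141, 0.001, 3.037]
force: [-1.2, -1.3, 6.0]
width: 20.9
gripper_force: 63.1
```

Call:
{"method": "send_rows", "body": {
  "series": [
    [10,[0,0,-0.03],[0,0,0]],
    [10,[0,0,0],[0,0,0]]
  ]
}}

```text
clock: 9.6
eef_pos: [455.4, 309.3, 22.2]
tool_rot: [-3.141, 0.002, 3.037]
force: [-3.8, -3.1, 22.5]
width: 20.7
gripper_force: 72.5
```

Call:
{"method": "send_rows", "body": {
  "series": [
    [10,[0,0,0.04],[0,0,0]],
    [10,[0,0,0],[0,0,0]],
    [50,[0,0,0],[0,0,0]],
    [50,[0,0,0],[0,0,0]],
    [50,[0,0,0],[0,0,0]],
    [50,[0,0,0],[0,0,0]],
    [50,[0,0,0.2],[0,0,0]],
    [50,[0,0,0.5],[0,0,0]]
  ]
}}

```text
clock: 10.6
eef_pos: [454.5, 308.5, 64.2]
tool_rot: [-3.14, -0.002, 3.037]
force: [-0.2, 0.5, 0.1]
width: 50.2
gripper_force: 0.0
```

Call:
{"method": "send_rows", "body": {
  "series": [
    [50,[0,0,0.6],[0,0,-1]],
    [50,[0,0,0.6],[0,0,-1]],
    [60,[0,0,0.6],[0,0,-1]],
    [60,[0,-0.9,0],[0,0,-1]],
    [60,[0,-0.9,0],[0,0,-1]],
    [60,[0,-0.9,0],[0,0,-1]],
    [60,[0,0,0],[0,0,0]]
  ]
}}

```text
clock: 11.48
eef_pos: [455.0, 141.8, 172.5]
tool_rot: [-3.138, 0.002, 2.505]
force: [-0.3, 0.9, 0.4]
width: 60.1
gripper_force: 0.0
```

```bash
python3 - <<'E'
from h import *
for n in('top','side'):
    d=grab(n)
t=load('top')['img']; s=load('side')['img']
a=cv2.resize(t[130:290,120:280],(400,400)); b=cv2.resize(s[190:420,210:360],(390,598))
save(np.hstack([np.vstack([a,np.zeros((198,400,3),np.uint8)]),b]),'crop2')
c=cv2.resize(t[180:260,300:390],(675,600)); save(c,'crop3')
for n,px in(('top',(154,237)),('side',(290,382))):
    d=load(n); P=allcloud(d); h=cv2.cvtColor(d['img'],cv2.COLOR_RGB2HSV).astype(int)
    m=(h[...,0]>=3)&(h[...,0]<=15)&(h[...,1]>140)&(np.hypot(P[...,0]-462,P[...,1]-307)<150)
    v,u=np.nonzero(m); Q=P[m]; O=onplane(d,np.c_[u,v],18)[:,:2]
    r=cv2.minAreaRect(O.astype(np.float32)); print(n,m.sum(),r,np.nanpercentile(Q[:,2],[5,25,50,75,95]).round(1))
E
```

```text
top 0 ((0.0, 0.0), (0.0, 0.0), 0.0) nan
side 758 ((466.7157287597656, 311.7743225097656), (38.2347526550293, 192.978759765625), 83.1865005493164) [12.6 15.4 18.3 21.7 24.3]
  return np.nanmean(a, axis, out=out, keepdims=keepdims)
```

View pics/crop2.png

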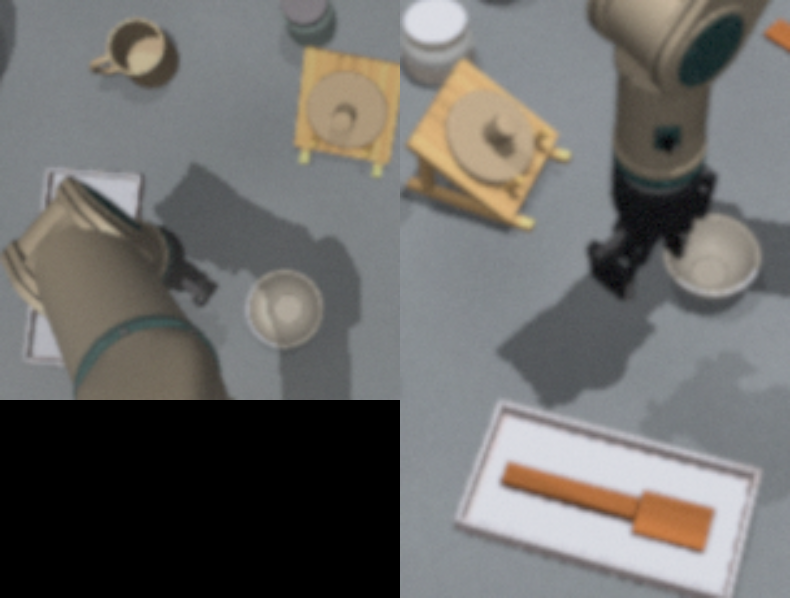

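View pics/crop3.png

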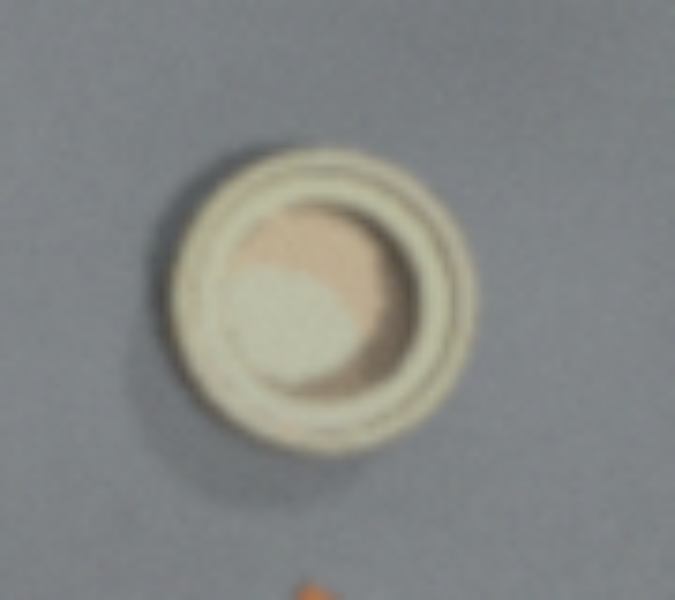

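The paddle lies flat in the middle of the tray (side crop, (610,505)). The crock's mouth is clear, with its rim centred at crop3 (327,300). The lid is on the stand, knob at crop2 (342,122).

```bash
python3 - <<'E'
from h import *
from scipy.optimize import least_squares
def cfit(X):
    k=np.ones(len(X),bool)
    for _ in range(6):
        A=np.c_[2*X[k],np.ones(k.sum())]; s=np.linalg.lstsq(A,(X[k]**2).sum(1),rcond=None)[0]; r=np.sqrt(s[2]+s[0]**2+s[1]**2)
        e=np.hypot(*(X-s[:2]).T)-r; k=abs(e)<max(2,2*np.std(e[k]))
    return s[:2],r,k.sum(),len(X),np.std(e[k])
for n,seed in(('top',(330,222)),('side',(314,205))):
    d=load(n); I=d['img']; P=allcloud(d); lab=cv2.cvtColor(I,cv2.COLOR_RGB2LAB).astype(int)
    m=((lab[...,2]>133)&(np.hypot(P[...,0]-491,P[...,1]+315)<90)).astype(np.uint8)
    m=cv2.morphologyEx(m,cv2.MORPH_CLOSE,np.ones((5,5)))
    c=max(cv2.findContours(m,0,1)[0],key=cv2.contourArea)[:,0]
    X=onplane(d,c,95)[:,:2]; print(n,'crock',cfit(X))
    if n=='side':
        # rim only: far half from camera
        cam=np.array([402,803]); dirv=np.array([491,-315])-cam; dirv=dirv/np.linalg.norm(dirv); Y=X[(X-[491,-315])@dirv>0]; print(' far',cfit(Y))
    z=P[...,2]; rr=np.hypot(P[...,0]-491,P[...,1]+315)
    for lo,hi in((0,30),(44,52),(56,61)): k=(rr>lo)&(rr<hi)&(z>-20); print('  ring',lo,hi,np.nanmedian(z[k]).round(1),k.sum())
    # lid
    hsv=cv2.cvtColor(I,cv2.COLOR_RGB2HSV).astype(int); cand=(np.hypot(P[...,0]-650,P[...,1]+54)<100)&(P[...,2]>20)
    print('  sat/hue hist', np.histogram(hsv[...,1][cand],range(0,256,16))[0])
E
```

```text
top crock (array([ 496.22520452, -314.20503309]), np.float64(62.642636134118234), np.int64(112), 114, np.float64(0.9832743992674613))
  ring 0 30 8.7 243
  ring 44 52 86.6 301
  ring 56 61 88.0 235
  sat/hue hist [  0   2   9  11 717 147 390 299   0   0   0   0   0   0   0]Traceback (most recent call last):
  File "<stdin>", line 13, in <module>
ValueError: max() iterable argument is empty
```

```bash
python3 - <<'E'
from h import *
for n in('top','side'):
    d=load(n); I=cv2.GaussianBlur(d['img'],(3,3),0); P=allcloud(d)
    hsv=cv2.cvtColor(I,cv2.COLOR_RGB2HSV).astype(int); cand=(np.hypot(P[...,0]-650,P[...,1]+54)<100)&(P[...,2]>20)
    m=(cand&(hsv[...,1]<95)&(hsv[...,1]>50)).astype(np.uint8)
    m=cv2.morphologyEx(m,cv2.MORPH_OPEN,np.ones((3,3))); _,l,st,_=cv2.connectedComponentsWithStats(m); i=1+np.argmax(st[1:,4]); m=l==i
    v,u=np.nonzero(m); Q=P[m]; print(n,st[i])
    k=np.ones(len(Q),bool)
    A=np.c_[Q[:,:2],np.ones(len(Q))]
    for tol in(12,6,4,4,4,4):
        c=np.linalg.lstsq(A[k],Q[k,2],rcond=None)[0]; nv=np.array([-c[0],-c[1],1]); nv/=np.linalg.norm(nv); e=(Q[:,2]-A@c)*nv[2]; k=abs(e)<tol
    print(' plane normal',nv.round(3),'tilt',np.degrees(np.arccos(nv[2])).round(1),'dir',np.degrees(np.arctan2(-nv[1],-nv[0])).round(1),'in',k.sum())
    # contour of filled mask cast on that plane
    cc=max(cv2.findContours(m.astype(np.uint8),0,1)[0],key=cv2.contourArea)[:,0]
    M=d['world_to_cam'];R=M[:3,:3];o=-R.T@M[:3,3]; s=slopes(d,cc); r=np.c_[s,np.ones(len(s))]@R
    p0=np.array([0,0,c[2]]); t=((p0-o)@nv)/(r@nv); X=o+r*t[:,None]
    ex=np.cross([0,1,0],nv); ex/=np.linalg.norm(ex); ey=np.cross(nv,ex); p1=X.mean(0); Y=np.c_[(X-p1)@ex,(X-p1)@ey]
    kk=np.ones(len(Y),bool)
    for _ in range(6):
        B=np.c_[2*Y[kk],np.ones(kk.sum())]; S=np.linalg.lstsq(B,(Y[kk]**2).sum(1),rcond=None)[0]; rad=np.sqrt(S[2]+S[0]**2+S[1]**2); ee=np.hypot(*(Y-S[:2]).T)-rad; kk=abs(ee)<3
    C=p1+S[0]*ex+S[1]*ey; print(' disc top centre',C.round(1),'rad',rad.round(1),kk.sum(),len(kk))
    for nm,nn in(('meas',nv),): print('  knob top pred',(C+36*nn).round(1),'origin',(C-12*nn).round(1))
    top=(e>30)&(e<42); print(' knob top pts',top.sum(),Q[top].mean(0).round(1),'offset along',np.median(e[top]).round(1))
E
```

```text
top [242 159  33  30 771]
 plane normal [-0.543  0.127  0.83 ] tilt 33.9 dir -13.2 in 621
 disc top centre [653.2 -53.3  72.4] rad 51.3 87 90
  knob top pred [633.7 -48.7 102.3] origin [659.7 -54.8  62.4]
 knob top pts 57 [634.6 -47.7 102.2] offset along 35.5
side [ 227  224   35   37 1001]
 plane normal [-0.562  0.1    0.821] tilt 34.8 dir -10.1 in 694
 disc top centre [655.1 -48.5  72.8] rad 54.0 83 104
  knob top pred [634.9 -44.9 102.3] origin [661.9 -49.7  63. ]
 knob top pts 68 [636.5 -45.1 102.6] offset along 35.3
```

Call:
{"method": "send_rows", "body": {
  "series": [
    [60,[0.54,-0.62,0.08],[0,0,0.98]],
    [60,[0.54,-0.62,0.08],[0,0,0.98]],
    [60,[0.54,-0.62,0.08],[0,0,0.98]],
    [60,[0.54,-0.62,0.08],[0,0,0.98]],
    [60,[0.54,-0.62,0.08],[0,0,0.98]],
    [60,[0,0,0],[0,0,0]],
    [60,[0,0,0],[0,0,0]]
  ]
}}

```text
clock: 12.45
eef_pos: [617.2, -36.8, 196.2]
tool_rot: [3.14, -0.001, 2.942]
force: [1.0, 1.2, 0.3]
width: 59.8
gripper_force: 0.0
```

Call:
{"method": "send_rows", "body": {
  "series": [
    [60,[0,0,0],[-0.18,-0.83,0]],
    [60,[0,0,0],[-0.18,-0.83,0]],
    [60,[0,0,0],[-0.18,-0.83,0]],
    [60,[0,0,0],[-0.18,-0.83,0]],
    [60,[0,0,0],[0,0,0]],
    [60,[0,0,0],[0,0,0]]
  ]
}}

```text
clock: 13.2
eef_pos: [617.7, -37.6, 196.6]
tool_rot: [-3.138, 0.296, 2.943]
force: [-0.4, -0.2, 0.1]
width: 59.7
gripper_force: 0.0
```

```bash
cat > st.py <<'E'
from h import *
from scipy.spatial.transform import Rotation as Ro
s=sensors.read_state(); R=Ro.from_euler('xyz',s['tool_rot']).as_matrix()
print(s['eef_pos'].round(1),'tz',R[:,2].round(3),'ty',R[:,1].round(3),'tx',R[:,0].round(3),'q',s['qpos'].round(2),s['force'].round(1),s['clock'])
E
python3 st.py
```

```text
[617.7 -37.6 196.6] tz [ 0.286 -0.061 -0.956] ty [ 0.199  0.98  -0.003] tx [-0.938  0.189 -0.292] q [ 0.36  0.59 -0.57  1.93  0.82  0.55  0.6 ] [-0.4 -0.2  0.1] 13.2
```

Call:
{"method": "send_rows", "body": {
  "series": [
    [60,[0.11,-0.07,-0.6],[0,0,0]],
    [60,[0.11,-0.07,-0.58],[0,0,0]],
    [60,[0,0,0],[0,0,0]],
    [60,[0,0,0],[0,0,0]]
  ]
}}

```text
clock: 13.7
eef_pos: [631.3, -46.6, 126.2]
tool_rot: [-3.139, 0.297, 2.941]
force: [0.5, -0.2, 1.0]
width: 59.9
gripper_force: 0.0
```

```bash
python3 st.py; python3 - <<'E'
from h import *
t=grab('top');s=grab('side')
save(np.hstack([cv2.resize(t['img'][140:210,215:305],(400,311)),cv2.resize(s['img'][205:275,205:295],(400,311))]),'crop4')
E
```

```text
[631.3 -46.6 126.2] tz [ 0.287 -0.061 -0.956] ty [ 0.2    0.98  -0.002] tx [-0.937  0.191 -0.293] q [ 0.28  0.7  -0.43  1.95  0.98  0.41  0.46] [ 0.5 -0.2  1. ] 13.7
```

View pics/crop4.png

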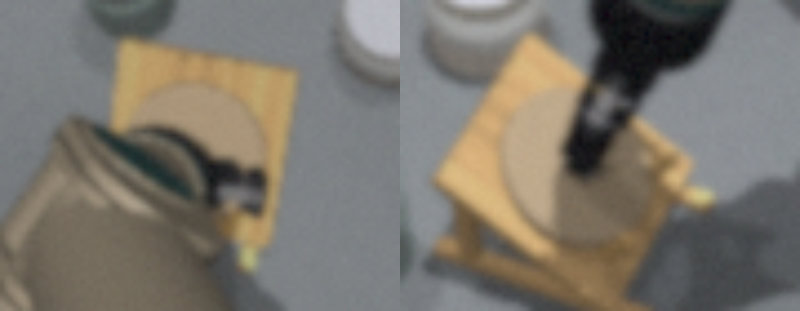

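The gripper hovers over the knob, fingers straddling it, in line with the slope (side half, around (585,150)).

Call:
{"method": "send_rows", "body": {
  "series": [
    [60,[0.06,-0.01,-0.2],[0,0,0]],
    [60,[0.06,-0.01,-0.2],[0,0,0]],
    [60,[0.04,0,-0.16],[0,0,0]],
    [60,[0,0,0],[0,0,0]],
    [60,[0,0,0],[0,0,0]]
  ]
}}

```text
clock: 14.42
eef_pos: [640.1, -48.3, 91.6]
tool_rot: [-3.138, 0.296, 2.941]
force: [-0.3, 0.8, -0.3]
width: 60.0
gripper_force: 0.0
```

```bash
python3 st.py
```

```text
[640.1 -48.3  91.6] tz [ 0.285 -0.062 -0.956] ty [ 0.2    0.98  -0.004] tx [-0.937  0.19  -0.292] q [ 0.23  0.76 -0.35  1.94  1.05  0.35  0.39] [-0.3  0.8 -0.3] 14.425
```

Call:
{"method": "send_rows", "body": {
  "series": [
    [36,[0,0,0],[0,0,0]],
    [32,[0,0,0],[0,0,0]],
    [30,[0,0,0],[0,0,0]],
    [28,[0,0,0],[0,0,0]],
    [24,[0,0,0],[0,0,0]],
    [18,[0,0,0],[0,0,0]],
    [18,[0,0,0],[0,0,0]],
    [18,[0,0,0],[0,0,0]]
  ]
}}

```text
clock: 15.42
eef_pos: [639.8, -50.2, 92.2]
tool_rot: [-3.135, 0.297, 2.94]
force: [-2.5, -3.3, 5.5]
width: 26.5
gripper_force: 58.7
```

```bash
python3 st.py
```

```text
[639.8 -50.2  92.2] tz [ 0.285 -0.065 -0.956] ty [ 0.202  0.979 -0.006] tx [-0.937  0.192 -0.292] q [ 0.23  0.75 -0.35  1.94  1.05  0.35  0.39] [-2.5 -3.3  5.5] 15.425
```

Call:
{"method": "send_rows", "body": {
  "series": [
    [18,[-0.05,0.01,0.07],[0,0,0]],
    [18,[-0.09,0.02,0.14],[0,0,0]],
    [18,[-0.13,0.03,0.2],[0,0,0]],
    [18,[-0.2,0.04,0.3],[0,0,0]],
    [18,[-0.2,0.04,0.4],[0,0,0]],
    [18,[0,0,0.4],[0,0,0]],
    [18,[0,0,0.4],[0,0,0]],
    [18,[0,0,0],[0,0,0]]
  ]
}}

```text
clock: 16.42
eef_pos: [600.3, -38.8, 207.7]
tool_rot: [-3.14, 0.299, 2.942]
force: [-0.1, -0.3, -2.5]
width: 26.2
gripper_force: 59.4
```

```bash
python3 st.py
```

```text
[600.3 -38.8 207.7] tz [ 0.288 -0.06  -0.956] ty [ 0.199  0.98  -0.001] tx [-0.937  0.19  -0.294] q [ 0.38  0.56 -0.59  1.97  0.81  0.54  0.61] [-0.1 -0.3 -2.5] 16.425
```

Call:
{"method": "send_rows", "body": {
  "series": [
    [18,[0,0,0.1],[0.17,0.83,0]],
    [18,[0,0,0.1],[0.17,0.83,0]],
    [18,[0,0,0.1],[0.17,0.83,0]],
    [18,[0,0,0.1],[0.17,0.83,0]],
    [18,[0,0,0],[0.17,0.83,0]],
    [18,[0,0,0],[0.17,0.83,0]],
    [18,[0,0,0],[0.17,0.83,0]],
    [18,[0,0,0],[0.17,0.83,0]]
  ]
}}

```text
clock: 17.42
eef_pos: [599.5, -39.9, 228.4]
tool_rot: [-3.138, -0.298, 2.941]
force: [-0.2, 0.3, -3.7]
width: 26.5
gripper_force: 59.4
```

Call:
{"method": "send_rows", "body": {
  "series": [
    [18,[-0.1,-0.3,0],[0,0,0]],
    [18,[-0.2,-0.5,0],[0,0,0]],
    [18,[-0.2,-0.5,0],[0,0,0]],
    [18,[-0.2,-0.5,0],[0,0,0]],
    [18,[-0.1,-0.3,0],[0,0,0]],
    [18,[0,0,0],[0,0,0]],
    [18,[0,0,0],[0,0,0]]
  ]
}}

```text
clock: 18.3
eef_pos: [552.3, -164.5, 230.4]
tool_rot: [-3.14, -0.294, 2.943]
force: [-0.7, 0.9, -2.2]
width: 26.1
gripper_force: 59.7
```

```bash
python3 st.py; cat > lid.py <<'E'
from h import *
from scipy.spatial.transform import Rotation as Ro
st=sensors.read_state(); R=Ro.from_euler('xyz',st['tool_rot']).as_matrix(); tcp=st['eef_pos']
for n in('top','side'):
    d=grab(n); I=cv2.GaussianBlur(d['img'],(3,3),0); P=allcloud(d)
    hsv=cv2.cvtColor(I,cv2.COLOR_RGB2HSV).astype(int)
    near=(np.hypot(P[...,0]-tcp[0],P[...,1]-tcp[1])<75)&(abs(P[...,2]-(tcp[2]-25))<20)&(hsv[...,1]>50)&(hsv[...,2]>60)
    m=cv2.morphologyEx(near.astype(np.uint8),cv2.MORPH_OPEN,np.ones((3,3)))
    _,l,s_,_=cv2.connectedComponentsWithStats(m); i=1+np.argmax(s_[1:,4]); m=l==i; Q=P[m]; A=np.c_[Q[:,:2],np.ones(len(Q))]; k=np.ones(len(Q),bool)
    for tol in(12,6,4,4,4): c=np.linalg.lstsq(A[k],Q[k,2],rcond=None)[0]; e=Q[:,2]-A@c; k=abs(e)<tol
    zt=np.median(Q[k,2]); print(n,s_[i],'face z',zt.round(1),'slopes',c[:2].round(3),'n',k.sum())
    cc=max(cv2.findContours(m.astype(np.uint8),0,1)[0],key=cv2.contourArea)[:,0]; Y=onplane(d,cc,zt)[:,:2]
    # robust circle, r known ~53
    from scipy.optimize import least_squares
    f=least_squares(lambda p:np.hypot(Y[:,0]-p[0],Y[:,1]-p[1])-53,tcp[:2],loss='cauchy',f_scale=1.0)
    e=f.fun; print('  centre (r=53)',f.x.round(1),'inliers',(abs(e)<2).sum(),len(e),' minus tcp',(f.x-tcp[:2]).round(1), 'face z-tcp',(zt-tcp[2]).round(1))
    v,u=np.nonzero(m)
    c0=np.array([u.mean(),v.mean()]).astype(int); save(cv2.resize(d['img'][max(0,c0[1]-50):c0[1]+50,c0[0]-60:c0[0]+60],(480,400)),'lid_'+n+str(int(st['clock'])))
E
python3 lid.py
```

```text
[ 552.3 -164.5  230.4] tz [-0.285  0.056 -0.957] ty [ 0.197  0.98  -0.001] tx [-0.938  0.189  0.29 ] q [ 0.63  0.79 -0.74  1.47  0.45  1.38  1.19] [-0.7  0.9 -2.2] 18.3
top [277 194  34  23 468] face z 207.1 slopes [-0.009 -0.003] n 443
  centre (r=53) [ 554.5 -166.4] inliers 39 91  minus tcp [ 2.2 -2. ] face z-tcp -23.2
side [271 173  37  27 611] face z 207.6 slopes [0.002 0.004] n 538
  centre (r=53) [ 548.8 -160.5] inliers 40 105  minus tcp [-3.5  4. ] face z-tcp -22.8
```

```bash
python3 -c "
import cv2,numpy as np
cv2.imwrite('pics/both.png',np.hstack([cv2.imread('pics/lid_top18.png')[:, :390],cv2.imread('pics/lid_side18.png')[:,:390]]))"
```

```text
(no output)
```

View pics/both.png

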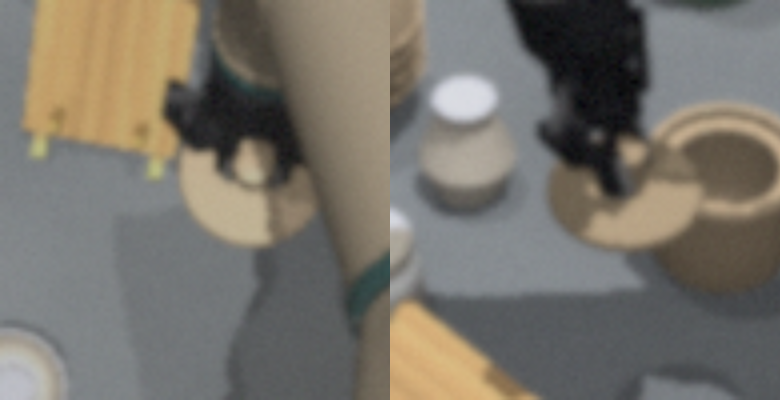

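The lid is held level (left: top view, lid at (250,190); right: side view, lid at (625,195)). The crock's mouth is visible and clear at (720,165) in the side half.

```bash
python3 - <<'E'
from h import *
from scipy.optimize import least_squares
for n in('side','top'):
    d=load(n); P=allcloud(d); lab=cv2.cvtColor(d['img'],cv2.COLOR_RGB2LAB).astype(int)
    reg=(np.hypot(P[...,0]-496,P[...,1]+314)<85)&(P[...,2]<125)
    m=(reg&(lab[...,2]>135)&(P[...,2]>-5)).astype(np.uint8); m=cv2.morphologyEx(m,cv2.MORPH_CLOSE,np.ones((7,7)))
    c=max(cv2.findContours(m,0,1)[0],key=cv2.contourArea)[:,0]; X=onplane(d,c,95)[:,:2]
    M=d['world_to_cam']; cam=(-M[:3,:3].T@M[:3,3])[:2]; a=np.array([496,-314])-cam; a/=np.linalg.norm(a)
    Y=X[((X-[496,-314])@a>10)] if n=='side' else X
    for r in(62.5,63):
        f=least_squares(lambda p:np.hypot(*(Y-p).T)-r,[496,-314],loss='cauchy'); print(n,r,f.x.round(1),len(Y),(abs(f.fun)<1.5).sum(),np.degrees(np.arctan2(*(Y-f.x)[abs(f.fun)<1.5].T[::-1])).min().round(),np.degrees(np.arctan2(*(Y-f.x)[abs(f.fun)<1.5].T[::-1])).max().round())
    rr=np.hypot(P[...,0]-496,P[...,1]+314)
    for lo,hi in((44,53),(57,61)):
        k=(rr>lo)&(rr<hi)&(P[...,2]>60)&(P[...,2]<110); print('  ring',lo,hi,np.median(P[...,2][k]).round(1),k.sum())
E
```

```text
side 62.5 [ 499.6 -311.7] 48 33 -157.0 -23.0
side 63 [ 499.5 -311.1] 48 32 -157.0 -23.0
  ring 44 53 88.8 164
  ring 57 61 86.5 195Traceback (most recent call last):
  File "<stdin>", line 7, in <module>
ValueError: max() iterable argument is empty
```

Call:
{"method": "send_rows", "body": {
  "series": [
    [18,[-0.23,-0.62,0],[0,0,0]],
    [18,[-0.23,-0.62,0],[0,0,0]],
    [18,[-0.23,-0.62,0],[0,0,0]],
    [18,[-0.24,-0.63,-0.3],[0,0,0]],
    [18,[0,0,-0.5],[0,0,0]],
    [18,[0,0,-0.5],[0,0,0]],
    [18,[0,0,0],[0,0,0]],
    [18,[0,0,0],[0,0,0]]
  ]
}}

```text
clock: 19.4
eef_pos: [497.2, -314.8, 153.3]
tool_rot: [-3.139, -0.294, 2.942]
force: [0.2, -0.8, -2.7]
width: 26.5
gripper_force: 59.8
```

```bash
python3 st.py;python3 lid.py; python3 -c "
import cv2,numpy as np,glob
cv2.imwrite('pics/both2.png',np.hstack([cv2.imread(sorted(glob.glob('pics/lid_top*'))[-1])[:, :390],cv2.imread(sorted(glob.glob('pics/lid_side*'))[-1])[:,:390]]))"
```

```text
[ 497.2 -314.8  153.3] tz [-0.284  0.055 -0.957] ty [ 0.197  0.98  -0.002] tx [-0.938  0.19   0.289] q [ 0.84  0.88 -0.69  1.51  0.56  1.27  1.37] [ 0.2 -0.8 -2.7] 19.4
top [327 212  35  24 457] face z 129.6 slopes [ 0.005 -0.007] n 423
  centre (r=53) [ 498.5 -313.3] inliers 52 90  minus tcp [1.3 1.5] face z-tcp -23.7
side [297 161  34  23 506] face z 130.7 slopes [-0.001 -0.015] n 410
  centre (r=53) [ 500.6 -307.1] inliers 35 93  minus tcp [3.4 7.7] face z-tcp -22.6
```

View pics/both2.png

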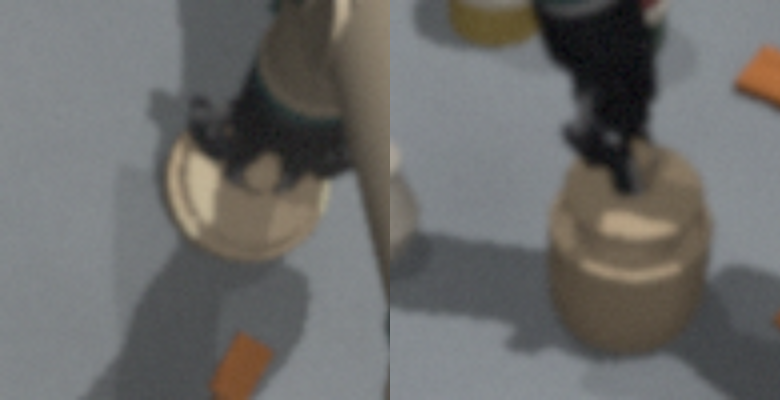

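Both views show the lid level above the mouth, within a couple of millimetres of centre (top (250,180), side (631,200)). I'll lower it in small steps and watch the force.

Call:
{"method": "send_rows", "body": {
  "series": [
    [18,[0,0,-0.15],[0,0,0]],
    [18,[0,0,-0.15],[0,0,0]],
    [18,[0,0,0],[0,0,0]],
    [18,[0,0,0],[0,0,0]]
  ]
}}

```text
clock: 20.0
eef_pos: [496.1, -315.5, 134.2]
tool_rot: [-3.139, -0.295, 2.941]
force: [-0.5, -0.0, -3.1]
width: 26.3
gripper_force: 59.8
```

Call:
{"method": "send_rows", "body": {
  "series": [
    [18,[0,0,-0.04],[0,0,0]],
    [18,[0,0,0],[0,0,0]]
  ]
}}

```text
clock: 20.25
eef_pos: [496.0, -315.6, 131.8]
tool_rot: [-3.139, -0.295, 2.941]
force: [-0.2, 0.1, -3.1]
width: 26.7
gripper_force: 59.8
```

Call:
{"method": "send_rows", "body": {
  "series": [
    [18,[0,0,-0.03],[0,0,0]],
    [18,[0,0,0],[0,0,0]]
  ]
}}

```text
clock: 20.5
eef_pos: [496.0, -315.6, 130.0]
tool_rot: [-3.139, -0.295, 2.941]
force: [0.6, -0.4, -3.1]
width: 26.1
gripper_force: 59.8
```

Call:
{"method": "send_rows", "body": {
  "series": [
    [18,[0,0,-0.03],[0,0,0]],
    [18,[0,0,0],[0,0,0]]
  ]
}}

```text
clock: 20.75
eef_pos: [496.0, -315.5, 128.1]
tool_rot: [-3.139, -0.295, 2.941]
force: [0.9, -0.6, -3.1]
width: 26.5
gripper_force: 59.8
```

Call:
{"method": "send_rows", "body": {
  "series": [
    [18,[0,0,-0.03],[0,0,0]],
    [18,[0,0,0],[0,0,0]]
  ]
}}

```text
clock: 21.0
eef_pos: [496.4, -315.7, 126.9]
tool_rot: [-3.138, -0.294, 2.941]
force: [1.3, -0.9, 0.1]
width: 26.2
gripper_force: 60.3
```

Call:
{"method": "send_rows", "body": {
  "series": [
    [18,[0,0,-0.02],[0,0,0]],
    [18,[0,0,0],[0,0,0]]
  ]
}}

```text
clock: 21.25
eef_pos: [496.9, -315.7, 125.2]
tool_rot: [-3.139, -0.293, 2.941]
force: [2.8, -0.5, -1.0]
width: 26.7
gripper_force: 59.9
```

Call:
{"method": "send_rows", "body": {
  "series": [
    [18,[0,0,-0.02],[0,0,0]],
    [18,[0,0,0],[0,0,0]]
  ]
}}

```text
clock: 21.5
eef_pos: [496.8, -315.7, 124.0]
tool_rot: [-3.139, -0.293, 2.941]
force: [4.0, -0.4, -1.2]
width: 26.2
gripper_force: 59.9
```

Call:
{"method": "send_rows", "body": {
  "series": [
    [18,[0.025,0,0],[0,0,0]],
    [18,[0,0,0],[0,0,0]]
  ]
}}

```text
clock: 21.75
eef_pos: [497.1, -315.8, 123.8]
tool_rot: [-3.138, -0.296, 2.941]
force: [1.8, -0.9, -1.6]
width: 26.3
gripper_force: 59.9
```

Call:
{"method": "send_rows", "body": {
  "series": [
    [18,[0.005,0,-0.02],[0,0,0]],
    [18,[0,0,0],[0,0,0]]
  ]
}}

```text
clock: 22.0
eef_pos: [497.4, -315.7, 122.9]
tool_rot: [-3.138, -0.296, 2.941]
force: [0.1, -1.4, -0.4]
width: 26.6
gripper_force: 59.9
```

Call:
{"method": "send_rows", "body": {
  "series": [
    [18,[0,0,-0.02],[0,0,0]],
    [18,[0,0,0],[0,0,0]]
  ]
}}

```text
clock: 22.25
eef_pos: [497.4, -315.7, 122.7]
tool_rot: [-3.138, -0.296, 2.941]
force: [-0.8, -1.9, 5.4]
width: 26.5
gripper_force: 60.9
```

Call:
{"method": "send_rows", "body": {
  "series": [
    [18,[0.01,0.01,-0.006],[0,0,0]],
    [18,[0,0,0],[0,0,0]],
    [18,[0,0,0],[0,0,0]],
    [18,[0,0,0],[0,0,0]]
  ]
}}

```text
clock: 22.75
eef_pos: [497.5, -315.7, 122.7]
tool_rot: [-3.137, -0.297, 2.94]
force: [-0.9, -3.5, 7.4]
width: 26.4
gripper_force: 61.0
```

```bash
python3 st.py;python3 lid.py
```

```text
[ 497.5 -315.7  122.7] tz [-0.288  0.054 -0.956] ty [ 0.199  0.98  -0.005] tx [-0.937  0.192  0.293] q [ 0.83  0.92 -0.67  1.52  0.59  1.23  1.35] [-0.9 -3.5  7.4] 22.75
top [323 211  39  29 618] face z 98.9 slopes [ 0.044 -0.021] n 490
  centre (r=53) [ 491. -306.] inliers 34 105  minus tcp [-6.5  9.7] face z-tcp -23.7
side [295 167  38  29 789] face z 98.6 slopes [ 0.009 -0.049] n 522
  centre (r=53) [ 493.2 -288.9] inliers 38 117  minus tcp [-4.3 26.9] face z-tcp -24.0
```

Call:
{"method": "send_rows", "body": {
  "series": [
    [18,[0,-0.01,-0.006],[0,0,0]],
    [18,[0,0,0],[0,0,0]],
    [18,[0,0,0],[0,0,0]],
    [18,[0,0,0],[0,0,0]]
  ]
}}

```text
clock: 23.35
eef_pos: [497.5, -315.8, 122.6]
tool_rot: [-3.137, -0.297, 2.94]
force: [-2.4, -1.2, 9.3]
width: 26.2
gripper_force: 61.1
```

Call:
{"method": "send_rows", "body": {
  "series": [
    [18,[0,0,0.015],[0,0,0]],
    [18,[0,0,0],[0,0,0]],
    [18,[0,0,0],[0,0,0]]
  ]
}}

```text
clock: 23.72
eef_pos: [497.6, -315.8, 122.7]
tool_rot: [-3.138, -0.297, 2.941]
force: [-2.2, -1.9, 5.7]
width: 26.1
gripper_force: 60.7
```

Call:
{"method": "send_rows", "body": {
  "series": [
    [18,[0,0,0.012],[0,0,0]],
    [18,[0,0,0],[0,0,0]],
    [28,[0,0,0],[0,0,0]],
    [32,[0,0,0],[0,0,0]],
    [45,[0,0,0],[0,0,0]],
    [55,[0,0,0],[0,0,0]],
    [55,[0,0,0],[0,0,0]]
  ]
}}

```text
clock: 24.6
eef_pos: [498.6, -315.4, 122.6]
tool_rot: [-3.139, -0.295, 2.941]
force: [1.0, 0.0, -0.0]
width: 55.2
gripper_force: 0.0
```

Call:
{"method": "send_rows", "body": {
  "series": [
    [55,[0.03,-0.005,0.1],[0,0,0]],
    [55,[0.06,-0.01,0.2],[0,0,0]],
    [55,[0.15,-0.03,0.5],[0,0,0]],
    [55,[0.15,-0.03,0.5],[0,0,0]],
    [55,[0.15,0,0.6],[0,0,0]],
    [55,[0,0.8,0.3],[0,0,0]],
    [55,[0,0.9,0],[0,0,0]],
    [55,[0,0.9,0],[0,0,0]]
  ]
}}

```text
clock: 25.6
eef_pos: [531.4, -162.4, 256.0]
tool_rot: [-3.139, -0.293, 2.941]
force: [-0.5, -0.2, 0.0]
width: 55.0
gripper_force: 0.0
```

Call:
{"method": "send_rows", "body": {
  "series": [
    [55,[0,0.9,0],[0,0,0]],
    [55,[0,0.9,0],[0,0,0]],
    [55,[0,0,0],[0,0,0]],
    [55,[0,0,0],[0,0,0]]
  ]
}}

```text
clock: 26.1
eef_pos: [531.3, -56.6, 255.2]
tool_rot: [-3.138, -0.294, 2.941]
force: [-0.0, -0.5, 0.9]
width: 55.0
gripper_force: 0.0
```

```bash
python3 - <<'E'
from h import *
t=grab('top');s=grab('side')
save(np.hstack([cv2.resize(t['img'][180:260,300:380],(400,400)),cv2.resize(s['img'][140:220,275:355],(400,400))]),'end')
for d in(t,s):
    P=allcloud(d); r=np.hypot(P[...,0]-497,P[...,1]+314); k=(r<48)&(r>18)&(P[...,2]>85)&(P[...,2]<112); Q=P[k]; A=np.c_[Q[:,:2]-[497,-314],np.ones(len(Q))]
    k=np.ones(len(Q),bool)
    for tol in(8,5,5,5): c=np.linalg.lstsq(A[k],Q[k,2],rcond=None)[0]; k=abs(A@c-Q[:,2])<tol
    print('lid face',c.round(3),k.sum())
    r2=P[(r<40)&(P[...,2]>126)]; print('knob',np.median(r2,0).round(1),len(r2))
    i=P[(np.hypot(P[...,0]-462,P[...,1]-307)<60)]; print('tray z',np.nanpercentile(i[:,2],[5,50,95]).round(1))
E
python3 st.py
```

```text
lid face [-0.0000e+00  6.0000e-03  9.9638e+01] 614
knob [ 497.3 -312.6  135.1] 67
tray z [ 1.7  7.2 22.8]
lid face [-0.000e+00  1.000e-03  9.997e+01] 397
knob [ 500.2 -308.6  135.2] 67
tray z [ 2.6  7.6 23.3]
[531.1 -57.7 254.7] tz [-0.285  0.055 -0.957] ty [ 0.201  0.98  -0.004] tx [-0.937  0.193  0.29 ] q [ 0.52  0.71 -0.77  1.57  0.38  1.34  1.03] [ 0.9  0.6 -0.7] 26.2
```

View pics/end.png

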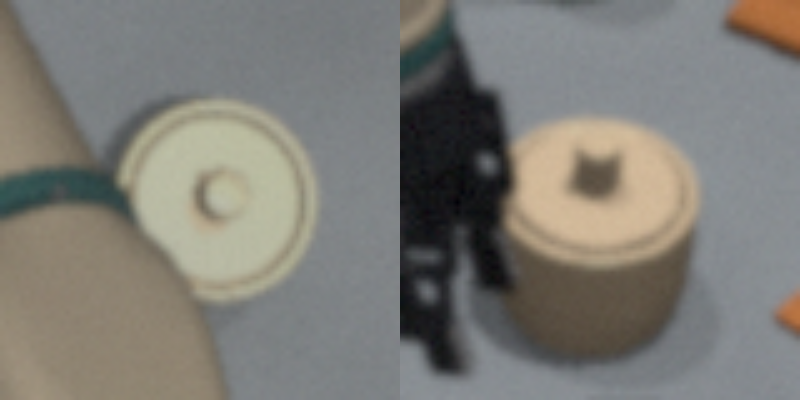

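The lid sits level in the mouth with an even gap all round (top (218,195), side (600,190)), and the gripper is clear. Handing in.

```bash
python3 -c "
from cell import ctrl
print(ctrl.finish_job())"
```

```text
the job is handed in; nothing more can be done
None
```

The job is handed in, with no verdict returned: the paddle lies flat in the tray, and the lid is seated level in the crock after about 12 N of light pressing before release.

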